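Set the workshop casement on the third hole of its peg stay

TASK

Let the dust out: push the little casement window behind the bench open by its iron stay and drop the stay's third hole (counting from the pivot on the sash) over the pin on the window board, so that the window stays open by itself at that width. Leave the stay lying fully down on its pin, let go of it, and do not disturb the other things on the bench.

Things in the scene. Friction and masses are not known exactly. Their poses are not given: they have to be found in the camera images.
- window: Fixed timber window across the back of the bench, 1160 mm wide, 345 mm high; in its middle a 400 mm wide glazed sash. Origin on the bench (z 0) under the middle of the shut sash; x points out of the room, y left along the window. Below it a window board (sill), its top at z 45 mm, from x -130 to +80 mm. Head, jambs and shut sash stand at x -35 to +35 mm.
- pin_place (a point): Point on the board's top at window x -75, y -20 mm, where the steel pin is meant to stand: upright, 10 mm thick, domed top 29 mm above the board, on a 58 x 22 mm plate. the real pin stands anywhere up to 15 mm to either side of this point along the window's y (true in x), so it must be seen or felt for. Axes as the window's.
- sash (a joint): Casement sash on a vertical hinge line at window x +18, y +200 mm. 0 = shut, grows to 1.3 rad as it opens outward: its free right-hand edge moves to window +x (counterclockwise from above). The catch is off. It hangs out of plumb and drifts shut in about a second unless held: closing torque 0.24 N m when shut, 0.33 N m at 0.65 rad.
- swivel (a joint): Sideways swing of the stay on its vertical pivot on the sash. 0 = stay along the sash, knob towards the sash's free edge (window -y when shut); positive swings the knob into the room. Seen from above, the stay points along window -y turned counterclockwise by (sash - swivel). Free from -0.3 to 2.4 rad.
- stay (a joint): Lift of the stay about its pivot end: 0 = level, fully down (a stop keeps it from going lower); grows as the knob end is raised, up to 0.9 rad. It falls back by its own weight (about 0.28 kg). Resting on top of the pin near the third hole it reads about 0.1.
- stay_pivot (a point): The stay's pivot on the sash, at the bar's underside, z 59 mm. It lies 60 mm to the room side of the sash's hinge line and 140 mm along the sash from it (shut: window x -42, y +60 mm).
- stay_hole3 (a point): Centre of the stay's third hole, on the bar's underside. The stay is a flat dark iron bar 240 mm long, 30 wide, 6 thick, with four round 14 mm holes on its middle line at 90, 120, 150 and 180 mm from the pivot; this is the one at 150. Level, the underside is 14 mm above the board. Site x: along the bar from pivot to knob; z: up through the hole.
- stay_knob (a point): Centre of the iron ball knob (30 mm diameter) on a 14 mm thick stem at the stay's free end, 235 mm from the pivot, 36 mm above the bar's underside (level: 95 mm above the bench, 30 mm above the bar's top). The place to hold the stay; being a ball, it can turn in the grip.
- hammer: Bystander: hammer lying on the bench to the right. Origin under its middle.
- wood_pot: Bystander: wooden pot, 84 mm wide, 100 mm high, standing on the bench on the left. Origin at the centre of its underside.
- tin: Bystander: metal tin, 72 mm wide, 110 mm high, standing on the bench on the right. Origin at the centre of its underside.
- mallet: Bystander: carver's round mallet standing on its head on the bench on the far left, head 84 mm wide, 206 mm high over all. Origin at the centre of its underside.

How it is judged:
By the outcome, as a careful person would: the job done as asked, in the order asked, and still so for the second after the job is handed in, with the robot touching nothing.
It also fails if it takes over 64 s, if anything falls off the work surface, if the arm or the gripper's body presses on something with over 40 N, if the wrist force passes 120 N, or if a joint passes its speed limit or range.

ROBOT

A 6-joint arm with a two-finger parallel gripper is mounted at the origin on the work surface. World frame = base frame: x ahead of the robot, y to its left, z up, the work surface at z = 0. Lengths are in m, angles in degrees, forces in N, time in s.
With the tool pointing down it reaches from about 0.4 to 0.925 m from the base axis. Payload 3.4 kg.
Tool frame: the origin (TCP) lies at the very end of the fingers, on their centre line; the grasp point (between the pads) lies 19 mm behind it; z points along the fingers, y is the line along which they close (so a half turn about z gives the same grasp; the last joint's range is limited). The gripper opens to 85 mm and grips with 20 to 120 N. Pads are 22 mm wide; open, the fingers measure 114 mm over their backs; the gripper's body (76 mm by 85 mm) begins 54 mm behind the grasp point. The pads swing forward as they close: fully open they stand 13 mm farther back than shut.
Start: joints at [68.898, 17.578, 86.31, -0, 76.112, -4.211], TCP at [0.167, 0.55, 0.205] pointing down, gripper open.
Joint ranges: [-179.03, 179.03], [-60, 130.46], [8.19, 133.38], [-81.62, 261.62], [5.75, 156.47], [-153.77, 153.77]. Speed limits (degrees/s): [147.25, 147.25, 180, 180, 180, 180].

INTERFACE

Orientations are given as [roll, pitch, yaw] about the fixed x, y, z axes, in that order (R = Rz(yaw) Ry(pitch) Rx(roll)).
In Python, from bench import status, optics, workorder gives the robot as it stands. The module is installed in compiled form; this text tells all that it offers.
- The arm moves only by the tool apply_moves, never from a script. Its argument "rows" is a list of rows, each a list of 5 numbers: the closure, from -1 (fully open) to 1 (shut), so that 0 is half open, then the shift along the world's x, y, z in units of 25 mm (1.0 is 25 mm), then the turn about the world's z in units of 5 degrees (1.0 is 5 degrees). A call has 1 to 10 rows; each row is the pose to reach, as a shift and turn from the pose commanded when the call began; what a row does not reach only later rows make up. A row lasts 1/8 s, in which the tool goes at most 62.5 mm and 10.7 degrees, less where a joint would pass 70% of its speed; a pose out of reach is approached as far as the arm can. A call with a gripper value outside its range is refused whole. The fingers move at their own pace and stop on an object; the grip force is fixed at half the most. Time passes only in rows, so rows that repeat a pose let the fingers close. It gives the time, the measured TCP pose, the force, the opening and the grip force at its end, in the units of the state.
- status.observe(): the state, without advancing time (a new reading comes with each control period).
- optics.capture(name): name is "scene" or "top"; returns a dict with "pixels" (480x640x3 uint8, red, green, blue), "K" (3x3 intrinsics, pixels), "world_to_cam" (4x4, takes a point from world to camera coordinates). Camera axes: x right, y down, z forward; pixel columns grow to the right and rows downward; lengths in m; the calibration is good to about 2 mm. A picture is of the moment at which its call begins. There is no depth.
- workorder.finish_job(): hands the job in; it is judged then, once.
The state is a dict: "time_s": time; "joints": joint angles; "dq": joint speeds; "joint_torque": joint torques, N m; "position": TCP position; "ee_rot": TCP orientation; "force": force on the tool from outside, world axes, zero at the start; "wrist_torque": the same for the moment, N m; "finger_gap": finger opening in m; "gripper_force": force on a finger pad.
Only numpy, scipy, OpenCV 4.12 (cv2) and the standard library are available. Lean on these libraries where they do the work, as an engineer would, in place of code of your own. Each camera call takes 0.05 s, during which the arm holds its last target. There are 200 camera calls.

## Working session

There is one attempt and no reset: what is moved stays moved. The work goes in short steps, Python scripts to look and compute and a tool call to move; the robot and the scene stay as the last step left them, time stands still between calls to the robot, and variables do not carry over. Pictures are saved under pics/ and viewed, at most 10 in all, crops included, and the job is handed in when it is done.

Besides the shell and the picture viewer there is one more tool, called after "Emit:" as name([rows], argument=value, ...), one row to a line, values as JSON. apply_moves: Moves the arm, as the interface text tells. Its arguments: {"type":"object","properties":{"rows":{"type":"array","items":{"type":"array","items":{"type":"number"}}}},"required":["rows"]}

```bash
mkdir -p pics
cat > h.py <<'E'
import numpy as np,cv2
from bench import status,optics,workorder
def cap(n,f,crop=None,s=1):
    d=optics.capture(n);im=d["pixels"][:,:,::-1]
    if crop: x0,y0,x1,y1=crop;im=im[y0:y1,x0:x1]
    if s!=1: im=cv2.resize(im,None,fx=s,fy=s,interpolation=cv2.INTER_CUBIC)
    cv2.imwrite("pics/"+f,im);np.savez("cal_"+n,K=d["K"],T=d["world_to_cam"]);return d
def ray(n,u,v,z):
    c=np.load(f"cal_{n}.npz");K,T=c["K"],c["T"];R=T[:3,:3];o=-R.T@T[:3,3]
    d=R.T@np.linalg.inv(K)@[u,v,1];return o+d*(z-o[2])/d[2]
def proj(n,p):
    c=np.load(f"cal_{n}.npz");q=c["K"]@(c["T"][:3,:3]@np.array(p)+c["T"][:3,3]);return q[:2]/q[2]
E
python3 -c "
from h import *
cap('scene','s1.png');cap('top','t1.png');print(status.observe())
for n in('scene','top'):
  T=np.load(f'cal_{n}.npz')['T'];print(n,-T[:3,:3].T@T[:3,3])"
```

```text
{'time_s': 0.1, 'joints': array([ 6.88976069e+01,  1.76191703e+01,  8.63753468e+01, -9.68385075e-04,
        7.61121228e+01, -4.21013049e+00]), 'dq': array([ 0.00958172,  0.01820525, -0.28456992,  0.05095799,  0.06208934,
        0.00591323]), 'joint_torque': array([-2.86779205e-04, -4.58530855e+01, -2.52606153e+01, -1.14918566e-04,
        5.66696894e-03, -1.12277274e-05]), 'position': array([0.16685559, 0.54955503, 0.20386822]), 'ee_rot': array([-1.79893579e+02, -6.89180644e-03,  1.63107964e+02]), 'force': array([ 0.15904831,  0.05557041, -0.22049002]), 'wrist_torque': array([-0.05404201,  0.01275462,  0.02460764]), 'gripper_force': 0.0, 'finger_gap': 0.08549460889618997}
scene [0.23181223 0.41550006 1.0175566 ]
top [ 0.25482869 -0.01545262  1.41073522]
```

View pics/s1.png

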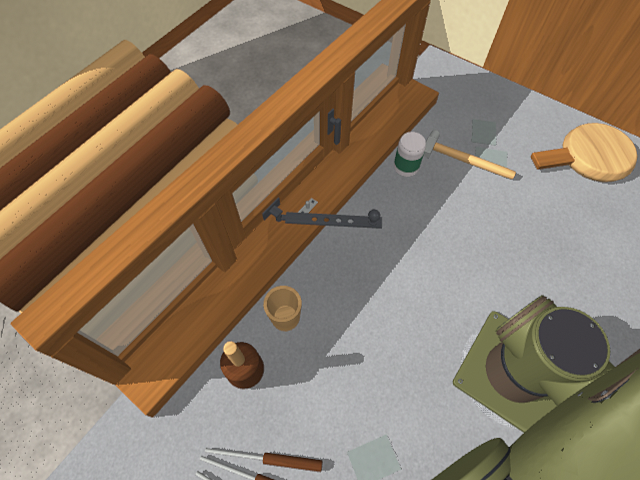

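View pics/t1.png

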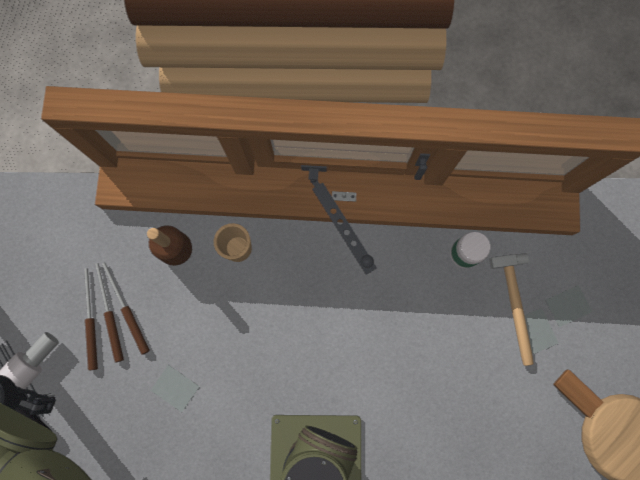

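```bash
python3 -c "
from h import *
a=cv2.imread('pics/t1.png')[155:275,290:390];b=cv2.imread('pics/s1.png')[185:245,255:395]
a=cv2.resize(a,None,fx=5,fy=5,interpolation=2);cv2.imwrite('pics/t1c.png',a)
cv2.imwrite('pics/s1c.png',cv2.resize(b,None,fx=5.5,fy=5.5,interpolation=2))
# sill front edge top corners
for u,v in((96,206),(580,229)):print(ray('top',u,v,.045))
print('knob',ray('top',368,262,.095),ray('scene',374,215,.095));print('piv',ray('top',315,183,.065))
"
```

```text
[0.58144807 0.53205185 0.045     ]
[ 0.53610526 -0.61848201  0.045     ]
knob [ 0.445347   -0.11228314  0.095     ] [ 0.44924438 -0.1106415   0.095     ]
piv [0.63738293 0.01017046 0.065     ]
```

View pics/t1c.png

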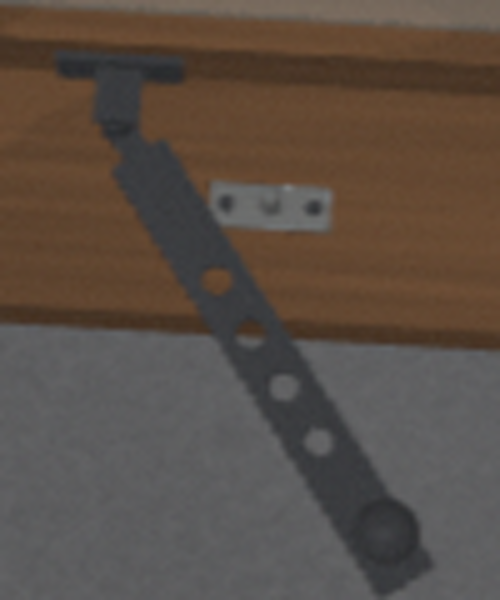

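View pics/s1c.png

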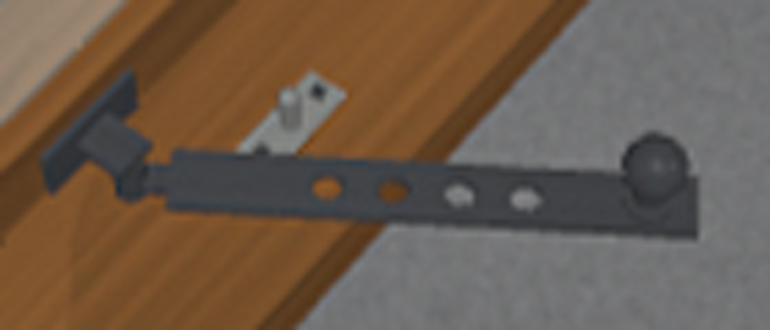

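```bash
cat > g.py <<'E'
from h import *
from scipy.optimize import brentq
a=ray('top',96,206,.045)[:2];b=ray('top',580,229,.045)[:2]
ey=(a-b)/np.linalg.norm(a-b);ex=np.array([ey[1],-ey[0]])
pin=ray('top',344.2,196.2,.046)[:2];pin2=ray('scene',307.7,201.9,.074)[:2]
w=np.degrees(np.arctan2(ex[1],ex[0]))
# origin: mid of edge in y, x from both edge (-130)
O=(a+b)/2+.13*ex
toW=lambda p:np.array([(p-O)@ex,(p-O)@ey]);toR=lambda q:O+q[0]*ex+q[1]*ey
r=lambda t:np.array([[np.cos(t),-np.sin(t)],[np.sin(t),np.cos(t)]])
H=np.array([.018,.2]);P=lambda t:H+r(t)@[-.06,-.14]
def knob(t,s,l=0):
    c=.235*np.cos(l)-.036*np.sin(l);return P(t)+c*(r(t-s)@[0,-1]),.059+.235*np.sin(l)+.036*np.cos(l)
def solve(pw):
    f=lambda t:np.linalg.norm(P(t)-pw)-.15
    t=brentq(f,.1,1.2);d=pw-P(t);s=t-np.arctan2(d[0],-d[1]);return t,s
E
python3 - <<'E'
from g import *
print('w',w,'O',O,'pin',pin,pin2,toW(pin),toW(pin2))
pv=ray('top',315,183,.065)[:2];print('pivotW',toW(pv))
k=(ray('top',367.6,261.2,.095)+ray('scene',374,215,.095))[:2]/2
d=toW(k)-P(0);print('knobW',toW(k),'len',np.linalg.norm(d)); s0=-np.arctan2(d[0],-d[1]);print('s0',s0)
for i in range(5):
  pw=np.array([-.075,toW((pin+pin2)/2)[1]+(-.005 if i==1 else .005 if i==2 else 0)])
t,s=solve(np.array([-.075,toW(pin)[1]]));print('sol',t,s)
for f in np.linspace(0,1,6):
  q,z=knob(f*t,s0+f*(s-s0),.25);print(f,q,toR(q),z)
q,z=knob(t,s);print(q,toR(q),z)
E
```

```text
w -2.256872500195946 O [ 0.68867583 -0.04833444] pin [ 0.61075952 -0.05968132] [ 0.61064893 -0.05849218] [-0.07740903 -0.0144064 ] [-0.07756637 -0.01322254]
pivotW [-0.05355701  0.05643962]
knobW [-0.23781754 -0.07210138] len 0.2362102554173955
s0 0.9773114258270348
sol 0.6765164167782487 1.7792376440508015
0.0 [-0.22337444 -0.06235786] [ 0.46301902 -0.10184751] 0.1520207776063961
0.2 [-0.20695296 -0.06458454] [ 0.47934008 -0.10471914] 0.1520207776063961
0.4 [-0.18967396 -0.06405351] [ 0.49662659 -0.10486896] 0.1520207776063961
0.6000000000000001 [-0.17190439 -0.06069221] [ 0.51451474 -0.10221003] 0.1520207776063961
0.8 [-0.1540181  -0.05447855] [ 0.53263185 -0.09670555] 0.1520207776063961
1.0 [-0.13638894 -0.04544138] [ 0.55060321 -0.08836961] 0.1520207776063961
[-0.15085726 -0.05275579] [ 0.53585807 -0.09510859] 0.095
```

Emit:
apply_moves([
  [-0.3, 0, 0, 3, 0],
  [-0.3, 2, -2.4, 3, -4],
  [-0.3, 4, -4.8, 3, -6],
  [-0.3, 6, -7.2, 3, -8],
  [-0.3, 8, -9.6, 3, -10],
  [-0.3, 8.5, -12, 3, -12],
  [-0.3, 8.5, -14.4, 3, -14],
  [-0.3, 9, -16.8, 3, -16],
  [-0.3, 9.5, -19.2, 3, -18],
  [-0.3, 10, -21.6, 3, -20],
])

```text
time_s: 1.35
position: [0.4068, 0.0564, 0.2796]
ee_rot: [180.0, -0.0, 66.1]
force: [1.2, 0.2, 1.5]
finger_gap: 0.0559
gripper_force: 0.0
```

Emit:
apply_moves([
  [-0.3, 0.6, -2.4, 0, -2],
  [-0.3, 1.2, -4.8, -1, -4],
  [-0.3, 1.2, -4.8, -3, -6],
  [-0.3, 1.2, -4.8, -4, -7],
  [-0.3, 1.2, -4.8, -4, -7],
  [-0.3, 1.2, -4.8, -4, -7],
])

```text
time_s: 2.1
position: [0.4377, -0.0617, 0.1805]
ee_rot: [179.9, -0.1, 31.5]
force: [0.7, -0.6, 0.7]
finger_gap: 0.0554
gripper_force: 0.0
```

```bash
python3 -c "
from h import *
print(status.observe()['position'],status.observe()['ee_rot'])
import cv2
a=cap('scene','x.png',(300,130,460,250),4)"
```

```text
[ 0.43774023 -0.06174894  0.18053404] [ 1.79949352e+02 -5.30020568e-02  3.15277874e+01]
```

View pics/x.png

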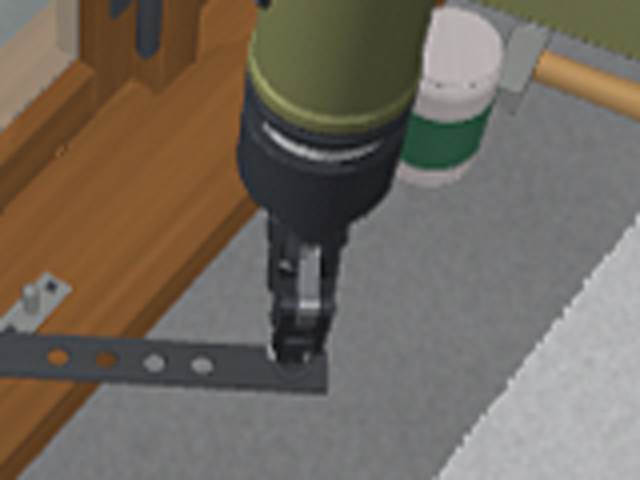

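Emit:
apply_moves([
  [-0.3, 0.4, -2, 0, 0],
  [-0.3, 0.4, -2, 0, 0],
  [-0.3, 0.4, -2, -2, 0],
  [-0.3, 0.4, -2, -3.2, 0],
  [-0.3, 0.4, -2, -4.1, 0],
  [-0.3, 0.4, -2, -4.1, 0],
])

```text
time_s: 2.9
position: [0.4461, -0.1107, 0.0767]
ee_rot: [-179.9, 0.1, 31.5]
force: [-1.1, -0.0, 1.7]
finger_gap: 0.0553
gripper_force: 0.0
```

```bash
python3 -c "
from h import *
print(status.observe()['position'],status.observe()['force'])
a=cap('scene','y.png',(300,150,460,270),4)"
```

```text
[ 0.44613049 -0.11069867  0.07674048] [-1.12876021 -0.01800714  1.73977223]
```

View pics/y.png

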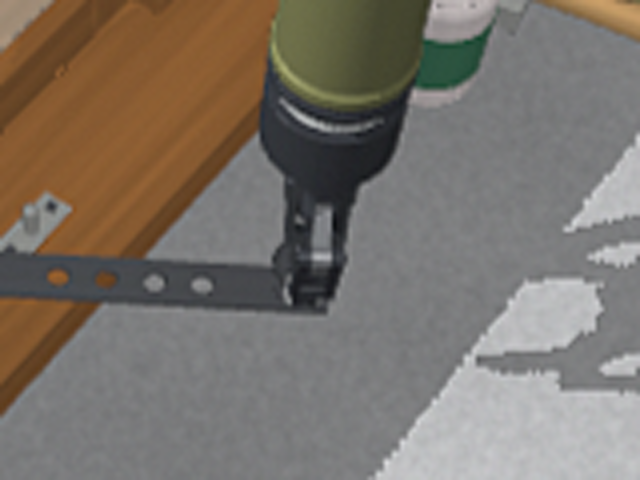

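Emit:
apply_moves([
  [0.6, 0, 0, 0, 0],
  [0.6, 0, 0, 0, 0],
  [0.6, 0, 0, 0, 0],
  [0.6, 0, 0, 0, 0],
  [0.6, 0, 0, 0, 0],
])

```text
time_s: 3.58
position: [0.447, -0.1118, 0.0773]
ee_rot: [180.0, -0.0, 31.4]
force: [-0.2, -0.3, 0.7]
finger_gap: 0.0169
gripper_force: 0.0
```

```bash
python3 -c "
from h import *
a=cap('scene','z1.png',(335,180,405,240),6);b=cap('top','z2.png',(320,210,400,285),5)
A=cv2.imread('pics/z1.png');B=cv2.imread('pics/z2.png')
cv2.imwrite('pics/z.png',np.hstack([cv2.resize(A,(390,375)),cv2.resize(B,(400,375))]))
for z in(.06,.0773,.095): print(proj('scene',[.447,-.1118,z]),proj('top',[.447,-.1118,z]))"
```

```text
[373.53972272 222.37889762] [366.68602936 263.44828193]
[374.27202592 218.84542128] [367.22113817 262.38692851]
[375.04272649 215.1266717 ] [367.78279718 261.2729145 ]
```

View pics/z.png

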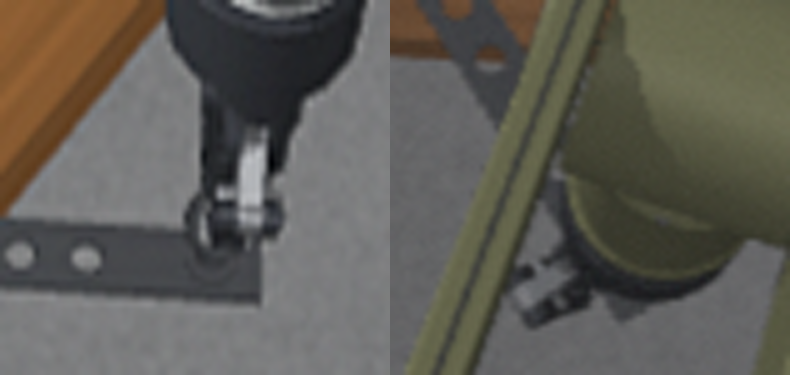

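Emit:
apply_moves([
  [1, 0, 0, 0, 0],
  [1, 0, 0, 0, 0],
  [1, 0, 0, 0, 0],
])

```text
time_s: 4.05
position: [0.447, -0.1117, 0.0772]
ee_rot: [180.0, -0.0, 31.4]
force: [-0.7, 0.4, -0.1]
finger_gap: 0.0003
gripper_force: 0.4
```

```bash
python3 -c "
from h import *
s0=cv2.imread('pics/s1.png')
d=cap('scene','q.png');A=cv2.imread('pics/q.png')
p=proj('scene',[.447,-.1117,.0772]);print(p, [proj('scene',[.447,-.1117,z]) for z in (.1,.15,.2,.3)])
f=lambda I:cv2.resize(I[165:235,340:420],(400,350),interpolation=2)
F=cv2.convertScaleAbs(f(A),alpha=2.2,beta=10);G=cv2.convertScaleAbs(f(s0),alpha=2.2,beta=10)
cv2.imwrite('pics/q1.png',np.hstack([G,F]))"
```

```text
[374.24597543 218.89474698] [array([375.24236978, 214.08555867]), array([377.56380143, 202.8809569 ]), array([380.09313461, 190.67289942]), array([385.89820939, 162.65417605])]
```

View pics/q1.png

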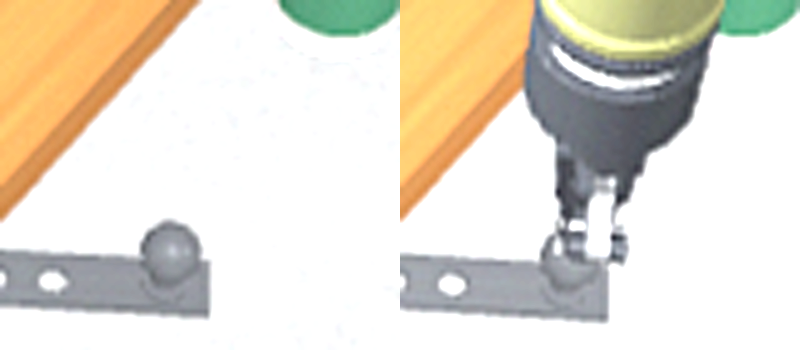

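```bash
python3 -c "
from h import *
u=np.array([-.52,.85,0])
for T,h in(((.4377,-.0617,.1805),.033),((.4461,-.1107,.0767),.033),((.447,-.1117,.0772),.006)):
  for s in(-1,0,1): print(s,proj('scene',np.array(T)+s*h*u),proj('top',np.array(T)+s*h*u))
print('base',proj('top',[0,0,.01]),proj('scene',[0,0,.01]))
print('start',proj('top',[.167,.55,.204]),proj('scene',[.167,.55,.204]))
s0=cv2.imread('pics/s1.png').astype(int);A=cv2.imread('pics/q.png').astype(int)
D=np.abs(A-s0).max(2)[205:230,364:392];
for i,r in enumerate(D):print(205+i,' '.join('%3d'%v for v in r))
"
```

```text
-1 [370.88504319 200.55436251] [360.28514086 251.68953327]
0 [370.63914549 213.11206862] [347.02275428 259.58986813]
1 [370.38527141 226.07711885] [333.69348376 267.53004539]
-1 [374.48698557 208.09815581] [378.92256318 255.50777674]
0 [374.31801949 219.46784561] [366.72329759 262.80945837]
1 [374.14414638 231.16772826] [354.46725147 270.14512511]
-1 [374.27723672 216.8052502 ] [369.3969054  261.06249685]
0 [374.24597543 218.89474698] [367.17429586 262.39274344]
1 [374.21455105 220.99514534] [364.94980854 263.7241139 ]
base [316.46141622 462.04995853] [515.77080385 371.09069704]
start [ 39.73465884 389.73853389] [303.73328896 590.56068954]
205  10  10  10   8  10  11  14   9  78  81  80  81  90  62  15  14  14  13   7  91  67  31   2  13  10  10  10   9
206   8  10   9   9  10  11  12   9  66  87  84  76  81  49  39  43  43  34  43  54  10  20  14  11   9  10   8  11
207  10   9  10   9  10  10  11   9  87  94  86  66  68  34  34  41  41  34  39  20  19  13  10  10  10   9  10   9
208  10  10   9  12   9  10  10  13  52  82  66  63  71  31  32  40  40  35  38   2  15  10  10  10  10 
[... 1747 characters left out ...]
  10
224   7   6   5   6   7   2  13  11   6   5   6  13   6   6   8   5   5  11  25   9   9  10  11  11  10   9   9   8
225   7   6   6   6   6   0   1  10  14  13  10   8   2   7   6   8   6  12  25   8  11  10   9  10  10  10  11  11
226  19  18  16  15  16  15  12   5   4   2   9  11   8   8   8   9   6  12  25   8  10  10  10  10   9  10  10  11
227  25  28  25  14  11   9  10   9   4   4   4   6  12  11  12  12   9  19  20   8   9  10   9  11   9   9  10   8
228  38  39  38  26  36  35  34  30  22  34  34  31  26  23  24  26  31   7  12  10  11   9  11  10  10   9  10  10
229  15  17  16  13   1   1   1   2   3  14  15  15  24  24  24  28  36  20  12  10  10  11  11  10   9   9  10  10
```

Emit:
apply_moves([
  [1, 0, 0, 2, 0],
  [1, 0, 0, 3, 0],
  [1, 0, 3, 3, 0],
  [1, 0, 3, 3, 0],
  [1, 0, 3, 3, 0],
])

```text
time_s: 4.72
position: [0.4466, -0.0362, 0.152]
ee_rot: [180.0, 0.0, 31.6]
force: [0.1, -0.2, -0.1]
finger_gap: 0.0002
gripper_force: 0.0
```

```bash
python3 -c "
from h import *
o=status.observe();T=o['position'];print(T,o['ee_rot'])
d=cap('scene','w.png');A=cv2.imread('pics/w.png')
for z in(0,.019,.05,.073): print(z,proj('scene',T+[0,0,z]),proj('top',T+[0,0,z]))
t=cap('top','w2.png');B=cv2.imread('pics/w2.png')
a=proj('scene',T).astype(int);b=proj('top',T).astype(int);print(a,b)
c=lambda I,p:cv2.convertScaleAbs(cv2.resize(I[p[1]-35:p[1]+25,p[0]-20:p[0]+20],(400,600),interpolation=2),alpha=1.8)
cv2.imwrite('pics/w3.png',np.hstack([c(A,a),c(B,b)]))"
```

```text
[ 0.44662356 -0.03619179  0.15201946] [1.79990601e+02 3.85363226e-02 3.15714950e+01]
0 [359.90685594 225.68030778] [334.73852724 257.33185524]
0.019 [360.56999982 221.41345695] [334.89351537 255.98944864]
0.05 [361.70199404 214.1298936 ] [335.15655028 253.71121093]
0.073 [362.58470772 208.45027   ] [335.36033245 251.94618194]
[359 225] [334 257]
```

View pics/w3.png

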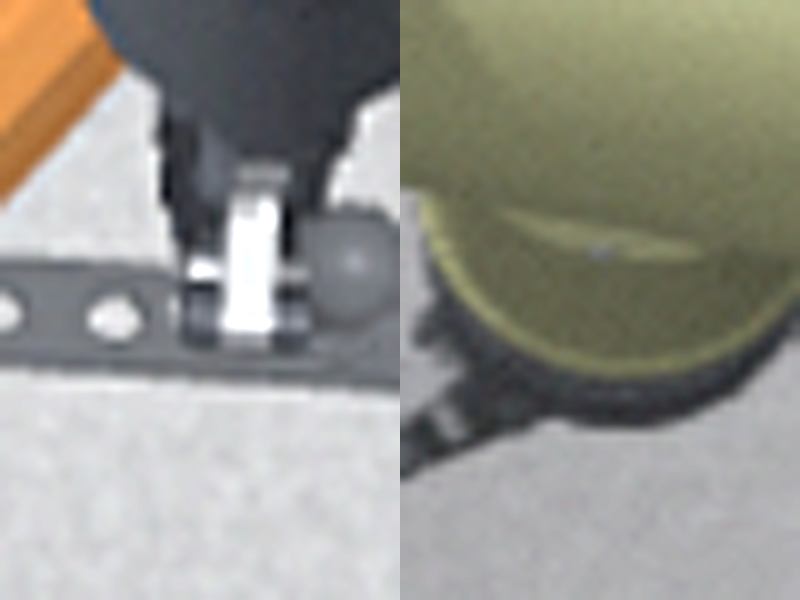

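Emit:
apply_moves([
  [1, 0, -2, 0, 0],
  [1, 0, -3, -0.4, 0],
  [1, 0, -3, -1, 0],
  [1, 0, -3, -1.2, 0],
  [1, 0, -3, -1.4, 0],
  [1, 0, -3, -1.5, 0],
  [1, 0, -3, -1.6, 0],
])

```text
time_s: 5.7
position: [0.4473, -0.1116, 0.1124]
ee_rot: [180.0, -0.0, 31.5]
force: [-0.6, 0.8, -0.2]
finger_gap: 0.0
gripper_force: 0.0
```

Emit:
apply_moves([
  [1, 0, 0, -0.1, 0],
  [1, 0, 0, -0.2, 0],
  [1, 0, 0, -0.3, 0],
])

```text
time_s: 6.08
position: [0.4471, -0.1117, 0.1046]
ee_rot: [180.0, -0.0, 31.4]
force: [0.2, 0.1, -0.3]
finger_gap: 0.0001
gripper_force: 0.0
```

```bash
cat > tr.py <<'E'
from h import *
def track():
    A=optics.capture('scene')["pixels"].astype(np.uint8);t=cv2.imread('pics/s1.png')[212:230,325:357,::-1]
    r=cv2.matchTemplate(A[190:250,290:380],np.ascontiguousarray(t),cv2.TM_CCOEFF_NORMED);_,m,_,l=cv2.minMaxLoc(r)
    print('bar shift px',l[0]+290-325,l[1]+190-212,round(m,3));return A
if __name__=='__main__':track();o=status.observe();print(o['position'],o['force'])
E
python3 tr.py
```

```text
bar shift px 0 1 0.94
[ 0.44679118 -0.11158759  0.10431445] [-0.31458807  0.49447739  0.3743803 ]
```

Emit:
apply_moves([
  [1, 0, 0, -0.8, 0],
  [1, 0.2, -0.34, -0.8, 0],
  [1, 0.4, -0.68, -0.8, 0],
  [1, 0.6, -1.0, -0.8, 0],
  [1, 0.8, -1.36, -0.8, 0],
  [1, 0.8, -1.36, -0.8, 0],
])

```text
time_s: 6.88
position: [0.468, -0.1468, 0.085]
ee_rot: [179.9, -0.0, 31.4]
force: [-0.1, -0.0, -0.2]
finger_gap: 0.0003
gripper_force: 0.0
```

```bash
python3 tr.py
```

```text
bar shift px 0 1 0.937
[ 0.46724842 -0.14619162  0.08481909] [-0.00219802 -0.23074755  0.22791501]
```

Emit:
apply_moves([
  [1, -0.4, 0.7, 0, 0],
  [1, -0.8, 1.36, 0, 0],
  [1, -1.0, 1.7, 0, 0],
  [1, -1.2, 2.0, 0, 0],
  [1, -1.4, 2.4, 0, 0],
  [1, -1.6, 2.7, 0, 0],
  [1, -1.6, 2.7, 0, 0],
])

```text
time_s: 7.8
position: [0.4263, -0.0777, 0.0846]
ee_rot: [-180.0, 0.0, 31.5]
force: [0.1, -0.1, -0.4]
finger_gap: 0.0001
gripper_force: 0.0
```

```bash
python3 tr.py
```

```text
bar shift px 0 1 0.938
[ 0.42695931 -0.07809801  0.08473309] [-0.1212971   0.03041555  0.68474294]
```

Emit:
apply_moves([
  [0, 0, 0, 2, 0],
  [0, -1, 2, 2, 2],
  [0, -1, 4, 2, 4],
  [0, -1, 5, 2, 6],
  [0, -1, 5, 2, 8],
  [0, -1, 5, 2, 10],
  [0, -1, 5, 2, 12],
  [0, -1, 5, 2, 14],
  [0, -1, 5, 2, 16],
  [0, -1, 5, 2, 18],
])

```text
time_s: 9.1
position: [0.4026, 0.0465, 0.1347]
ee_rot: [180.0, 0.0, 121.7]
force: [1.2, -0.6, 0.3]
finger_gap: 0.0424
gripper_force: 0.0
```

Emit:
apply_moves([
  [0, 0, 0, 0, 0],
  [0, 0, 0, 0, 0],
])

```text
time_s: 9.35
position: [0.4023, 0.0466, 0.1347]
ee_rot: [180.0, 0.0, 121.2]
force: [-0.0, -1.0, -0.3]
finger_gap: 0.0428
gripper_force: 0.0
```

```bash
python3 -c "
from h import *
o=status.observe();T=o['position'];print(T,o['ee_rot'],o['finger_gap'],o['joints'])
cap('scene','v.png');A=cv2.imread('pics/v.png');a=proj('scene',T);c=a.astype(int)-[45,50];print(a,c)
S=8;I=cv2.convertScaleAbs(cv2.resize(A[c[1]:c[1]+75,c[0]:c[0]+90],None,fx=S,fy=S,interpolation=2),alpha=1.8)
y=np.radians(o['ee_rot'][2]-90);u=np.array([np.cos(y),np.sin(y),0])
for z,s in((0,0),(.019,0),(.073,0),(.15,0),(0,.021),(0,-.021),(.073,.0425),(.073,-.0425)):
  p=(proj('scene',T+s*u+[0,0,z])-c+.5)*S;print(z,s,p);cv2.circle(I,tuple(int(v) for v in p),4,(0,0,255) if s==0 else (255,0,0) if s>0 else (0,255,0),-1)
cv2.imwrite('pics/v1.png',I)"
```

```text
[0.40225982 0.04661521 0.1347332 ] [1.79990138e+02 8.83669019e-03 1.21241533e+02] 0.04281982513939177 [ 6.31044423e-01  8.28019119e+00  1.11079150e+02 -2.96445730e-03
  6.06276707e+01 -3.06090356e+01]
[355.60940964 266.85705549] [310 216]
0 0 [368.87527713 410.85644391]
0.019 0 [373.73776791 381.47448674]
0.073 0 [388.54130749 292.02301296]
0.15 0 [412.56569013 146.85391872]
0 0.021 [291.66539905 405.64842936]
0 -0.021 [446.22331465 416.07377769]
0.073 0.0425 [221.29553311 280.97423881]
0.073 -0.0425 [556.43654293 303.11469251]
```

View pics/v1.png

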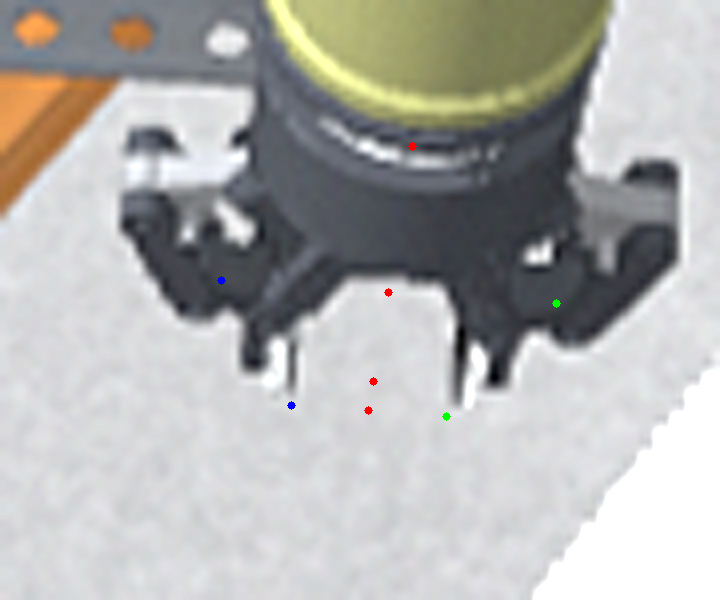

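```bash
python3 -c "
from h import *
c={n:np.load(f'cal_{n}.npz') for n in('scene','top')}
P=[c[n]['K']@c[n]['T'][:3] for n in('scene','top')]
for k,s,t in(('ball',(374.1,214.8),(367.4,261)),('h4',(350.5,221.2),(353.6,243.4)),('h1',(314.5,219.2),(333.4,211.2)),('pin',(307.7,201.9),(344,196)),('barend',(381.9,228.3),(366.5,274.5)),('tin',(411,139),(474,247)),('pot',(284,299),(234,237))):
  X=cv2.triangulatePoints(P[0],P[1],np.array(s),np.array(t,float)).ravel();X=X[:3]/X[3];print(k,X,proj('scene',X)-s,proj('top',X)-t)
for n in c: print(n,c[n]['K'].round(1).tolist(),c[n]['T'].round(4).tolist())
"
```

```text
ball [ 0.44805767 -0.11076712  0.09602744] [0.38876643 0.1885709 ] [-0.04389716 -0.2609531 ]
h4 [ 0.49442074 -0.08135006  0.06032662] [0.38160355 0.17921225] [-0.04969752 -0.25239017]
h1 [ 0.5707757  -0.03375277  0.06093657] [0.34947414 0.15446109] [-0.0561102  -0.22410117]
pin [ 0.60537094 -0.05759364  0.07706689] [1.45222537 0.61303108] [-0.25888934 -0.93035766]
barend [ 0.42178428 -0.11152392  0.05624156] [0.04449205 0.02221453] [-0.00441339 -0.0301752 ]
tin [nan nan nan] [nan nan] [nan nan]
pot [nan nan nan] [nan nan] [nan nan]
scene [[444.1, 0.0, 318.3], [0.0, 444.1, 235.2], [0.0, 0.0, 1.0]] [[-0.8129, -0.5824, -0.0055, 0.436], [-0.5101, 0.7164, -0.476, 0.3049], [0.2811, -0.3841, -0.8795, 0.9893], [0.0, 0.0, 0.0, 1.0]]
top [[588.4, 0.0, 324.8], [0.0, 588.4, 237.6], [0.0, 0.0, 1.0]] [[0.0091, -1.0, 0.0008, -0.0189], [-0.983, -0.009, -0.1836, 0.5094], [0.1836, 0.0009, -0.983, 1.34], [0.0, 0.0, 0.0, 1.0]]<string>:6: RuntimeWarning: invalid value encountered in divide
```

Emit:
apply_moves([
  [-0.6, 0, -2, 0, 0],
  [-0.6, 1, -4, 0, 0],
  [-0.6, 1.8, -6.3, 0, 0],
  [-0.6, 1.8, -6.3, 0, 0],
  [-0.6, 1.8, -6.3, -1, 0],
  [-0.6, 1.8, -6.3, -2, 0],
  [-0.6, 1.8, -6.3, -2.4, 0],
  [-0.6, 1.8, -6.3, -2.4, 0],
  [0, 1.8, -6.3, -2.4, 0],
  [0, 1.8, -6.3, -2.4, 0],
])

```text
time_s: 10.65
position: [0.4477, -0.1108, 0.0755]
ee_rot: [179.9, 0.1, 121.4]
force: [-0.4, -0.6, 0.5]
finger_gap: 0.0426
gripper_force: 0.0
```

```bash
python3 tr.py
```

```text
bar shift px 0 1 0.937
[ 0.44761687 -0.11083935  0.07546265] [-0.31304527 -0.12528981  0.69382142]
```

Emit:
apply_moves([
  [1, 0, 0, 0, 0],
  [1, 0, 0, 0, 0],
  [1, 0, 0, 0, 0],
  [1, 0, 0, 0, 0],
])

```text
time_s: 11.2
position: [0.4473, -0.1108, 0.0749]
ee_rot: [180.0, 0.0, 121.4]
force: [0.5, -0.2, 1.6]
finger_gap: -0.0001
gripper_force: 0.9
```

```bash
python3 tr.py
```

```text
bar shift px 0 1 0.982
[ 0.44724866 -0.11080055  0.07482495] [1.21619606 0.42135224 1.98443954]
```

Emit:
apply_moves([
  [1, 0, 0, -0.2, 0],
  [1, 0, 0, -0.4, 0],
  [1, 0, 0, -0.5, 0],
  [1, 0, 0, -0.6, 0],
])

```text
time_s: 11.75
position: [0.4459, -0.1111, 0.0595]
ee_rot: [-179.9, -0.0, 121.4]
force: [-3.6, -1.6, 8.8]
finger_gap: -0.0002
gripper_force: 4.5
```

```bash
python3 tr.py; python3 -c "
from h import *
A=optics.capture('top');c=cv2.imread('pics/t1.png')[:,:,::-1];D=np.abs(A['pixels'].astype(int)-c).max(2)
print('sill static diff',D[200:215,120:300].mean(), 'bar near pivot',D[185:215,318:345].mean(), D[185:200,335:355].mean())
B=optics.capture('scene')['pixels'].astype(int);s=cv2.imread('pics/s1.png')[:,:,::-1].astype(int)
a=s[290:330,255:310].astype(np.uint8);r=cv2.matchTemplate(B[280:340,245:320].astype(np.uint8),a,5);print('pot shift',cv2.minMaxLoc(r)[3],cv2.minMaxLoc(r)[1])
a=s[190:212,296:322].astype(np.uint8);r=cv2.matchTemplate(B[180:222,286:332].astype(np.uint8),a,5);print('pin shift',cv2.minMaxLoc(r)[3],cv2.minMaxLoc(r)[1])
"
```

```text
bar shift px -1 2 0.949
[ 0.44595649 -0.11100413  0.05936464] [-1.61114151 -0.48743788  9.31211054]
sill static diff 7.568888888888889 bar near pivot 7.6567901234567906 8.413333333333334
pot shift (10, 10) 0.9992127418518066
pin shift (10, 10) 0.9990650415420532
```

Emit:
apply_moves([
  [1, 0, 0, 1.5, 0],
  [1, 0, 0, 3, 0],
  [-0.3, 0, 0, 3, -2],
  [-0.3, 0, 0, 3, -4],
  [-0.3, 0, 0, 3, -6],
  [-0.3, 0, 0, 3, -8],
  [-0.3, 0, 0, 3, -12],
  [-0.3, 0, 0, 3, -15],
  [-0.3, 0, 0, 3, -18],
  [-0.3, 0, 0, 3, -18],
])

```text
time_s: 13.15
position: [0.4464, -0.1104, 0.1338]
ee_rot: [-179.9, 0.0, 38.1]
force: [-0.2, 0.5, 0.1]
finger_gap: 0.0552
gripper_force: 0.0
```

```bash
python3 tr.py
```

```text
bar shift px 0 1 0.969
[ 0.44641456 -0.11042444  0.13384395] [0.4264524  0.44919762 0.13090201]
```

Emit:
apply_moves([
  [-0.3, 0, 0, 0, -1.3],
  [-0.3, 0, 0, -2, -1.3],
  [-0.3, 0, 0, -3, -1.3],
  [-0.3, 0, 0, -3.5, -1.3],
  [-0.3, 0, 0, -3.5, -1.3],
  [0.8, 0, 0, -3.5, -1.3],
  [0.8, 0, 0, -3.5, -1.3],
  [0.8, 0, 0, -3.5, -1.3],
  [0.8, 0, 0, -3.5, -1.3],
  [0.8, 0, 0, -3.5, -1.3],
])

```text
time_s: 14.45
position: [0.4476, -0.1108, 0.0475]
ee_rot: [179.9, -0.1, 31.9]
force: [0.2, 0.4, 0.6]
finger_gap: 0.027
gripper_force: 58.9
```

```bash
python3 tr.py
```

```text
bar shift px 0 1 0.966
[ 0.44750385 -0.11082512  0.04743588] [0.95563306 0.48062565 0.17256239]
```

```bash
cat >> g.py <<'E'
O=O-.0024*ex
E
python3 - <<'E'
from g import *
h1=np.array([.57078,-.03375]);h4=np.array([.49442,-.08135]);u=(h4-h1)/np.linalg.norm(h4-h1);pv=h1-.09*u
print('len',np.linalg.norm(h4-h1),'pv',pv,toW(pv),'model',toR(P(0)))
# use measured pivot as truth: shift
pm=(pin+pin2)/2; print('pinW',toW(pm)); pw=toW(pm)
d=u; s0=-np.arctan2(*(lambda a:(a[0],-a[1]))(np.array([u@ex,u@ey])))
t,s=solve(pw);print('s0',s0,'t,s',t,s)
g0=toR(knob(0,s0)[0])
def pt(t,s,l):
  c=.235*np.cos(l);return toR(P(t)+c*(r(t-s)@[0,-1]))
print('g0 model',pt(0,s0,0))
base=pt(0,s0,0)
for l in(.1,.2,.26): print('lift',l,(pt(0,s0,l)-base)/.025,.235*np.sin(l)/.025)
b=pt(0,s0,.26)
for f in np.linspace(.1,1,10):
  q=pt(f*t,s0+f*(s-s0),.26);print(round(f,1),((q-b)/.025).round(2),'yaw',round(np.degrees(f*(t-s+s0))/5,2),q.round(4))
print('down',pt(t,s,0),'yaw dir',np.degrees(t-s)+w)
E
```

```text
len 0.08998116247304204 pv [0.64715599 0.01385997] [-0.04153683  0.06051112] model [0.64667305 0.01336748]
pinW [-0.0750877  -0.01381447]
s0 0.9739851777867912 t,s 0.6777718943311178 1.7845267151926794
g0 model [ 0.44724686 -0.11094743]
lift 0.1 [0.03985201 0.02484227] 0.9384341164801846
lift 0.2 [0.15900985 0.09912086] 1.8674917094735755
lift 0.26 [0.26810874 0.16712907] 2.4165571877862577
0.1 [ 0.32 -0.06] yaw -0.15 [ 0.4618 -0.1083]
0.2 [ 0.64 -0.1 ] yaw -0.3 [ 0.47   -0.1092]
0.3 [ 0.98 -0.1 ] yaw -0.46 [ 0.4784 -0.1094]
0.4 [ 1.32 -0.08] yaw -0.61 [ 0.4871 -0.1089]
0.5 [ 1.68 -0.04] yaw -0.76 [ 0.4958 -0.1077]
0.6 [2.03 0.04] yaw -0.91 [ 0.5047 -0.1057]
0.7 [2.39 0.15] yaw -1.06 [ 0.5137 -0.1031]
0.8 [2.75 0.28] yaw -1.22 [ 0.5227 -0.0997]
0.9 [3.11 0.45] yaw -1.37 [ 0.5316 -0.0956]
1.0 [3.46 0.64] yaw -1.52 [ 0.5405 -0.0909]
down [ 0.53325373 -0.09410704] yaw dir -65.66925269132089
```

Emit:
apply_moves([
  [1, 0.02, 0.01, 0.5, 0],
  [1, 0.05, 0.03, 1, 0],
  [1, 0.1, 0.06, 1.5, 0],
  [1, 0.18, 0.1, 2, 0],
  [1, 0.27, 0.17, 2.4, 0],
  [1, 0.27, 0.17, 2.4, 0],
])

```text
time_s: 15.25
position: [0.4576, -0.1057, 0.1083]
ee_rot: [179.8, -0.4, 31.9]
force: [8.8, 4.9, -6.9]
finger_gap: 0.0266
gripper_force: 59.4
```

```bash
python3 tr.py
```

```text
bar shift px 10 -8 0.688
[ 0.45740323 -0.10569462  0.10804253] [ 9.16998032  4.68506964 -7.58882674]
```

Emit:
apply_moves([
  [1, 0.3, -0.06, 0, -0.15],
  [1, 0.64, -0.1, 0, -0.3],
  [1, 1.0, -0.1, 0, -0.46],
  [1, 1.32, -0.08, 0, -0.6],
  [1, 1.68, -0.04, 0, -0.76],
  [1, 1.68, -0.04, 0, -0.76],
])

```text
time_s: 16.05
position: [0.4986, -0.1074, 0.1075]
ee_rot: [179.9, -0.2, 28.1]
force: [-0.4, -1.1, -2.2]
finger_gap: 0.027
gripper_force: 59.8
```

Emit:
apply_moves([
  [1, 0.35, 0.08, 0, -0.15],
  [1, 0.7, 0.19, 0, -0.3],
  [1, 1.07, 0.32, 0, -0.46],
  [1, 1.43, 0.49, 0, -0.6],
  [1, 1.7, 0.65, 0, -0.76],
  [1, 1.7, 0.65, 0, -0.76],
])

```text
time_s: 16.8
position: [0.5404, -0.0907, 0.1074]
ee_rot: [179.9, -0.2, 24.4]
force: [-1.0, -2.6, -2.8]
finger_gap: 0.0269
gripper_force: 59.8
```

Run:
```python
from g import *
cap('scene','m.png');cap('top','m2.png')
A=cv2.imread('pics/m.png')[170:250,270:400];B=cv2.imread('pics/m2.png')[60:280,280:420]
A=cv2.convertScaleAbs(cv2.resize(A,None,fx=4.5,fy=4.5,interpolation=2),alpha=1.5)
cv2.imwrite('pics/m3.png',A);print(status.observe()['position'],status.observe()['force'])
# hole positions expected at l=.26
t,s=solve(np.array([-.075,-.0138]))
for rr in(.09,.12,.15,.18): 
  q=toR(P(t)+rr*np.cos(.26)*(r(t-s)@[0,-1]));p=np.r_[q,.065+rr*np.sin(.26)];print(rr,proj('scene',p),proj('top',p))
print('pintop',proj('scene',[*toR([-.075,-.0138]),.074]),proj('top',[*toR([-.075,-.0138]),.074]))
```

```text
[ 0.53820253 -0.09115889  0.10716118] [-2.31720132 -2.68339018 -2.58627151]
0.09 [283.02449814 194.57117408] [333.50857639 167.71232372]
0.12 [294.14994337 194.71864501] [338.64187381 177.71451373]
0.15 [305.47119518 194.86871141] [343.86971336 187.90091835]
0.18 [316.99346873 195.02144241] [349.19473115 198.27667402]
pintop [307.79113555 201.71281225] [344.33815898 193.16590356]
```

```bash
cat > holes.py <<'E'
from g import *
def holes(show=True):
    A=optics.capture('scene')["pixels"].astype(int);R=A[175:235,265:400]
    g=R.sum(2)/3;sat=R[:,:,0]-R[:,:,2];m=((sat<14)&(g<75)).astype(np.uint8)
    n,l,st,ce=cv2.connectedComponentsWithStats(1-m,connectivity=4)
    for i in range(1,n):
        if 3<=st[i,4]<=60:print('blob',(ce[i]+[265,175]).round(1),st[i,4])
    return m
if __name__=='__main__':
    m=holes();
    for r_ in m[8:50,5:75]:print(''.join('#' if v else '.' for v in r_))
E
python3 holes.py
```

```text
blob [341.  189.6] 5
blob [277.7 192.3] 3
blob [293.2 193.8] 4
blob [273.5 195. ] 8
blob [307.  197.5] 20
blob [318.3 197.7] 20
blob [333.5 199. ] 6
blob [300.  199.9] 8
blob [341.7 199.9] 7
..............................................................###.....
..............................................................###.....
..............................................................###.....
...............................................................##.....
...............................................................##.....
.....................................................................#
.....................................................................#
.............................................................###.....#
......####...................................................##......#
#######..#########################.####......................##......#
#.##.###.###..##########.###################################.###.....#
#############.####..##...##########.########################.###....##
........#..##....########...##########.##################
[... 1372 characters left out ...]
.............................................................
......................................................................
......................................................................
......................................................................
......................................................................
......................................................................
......................................................................
......................................................................
......................................................................
......................................................................
```

Run:
```python
from g import *
A=optics.capture('top')["pixels"].astype(int)[155:225,320:370]
g=A.sum(2)/3;sat=A[:,:,0]-A[:,:,2];m=((sat<14)&(g<85))
for i,r_ in enumerate(m):print(155+i,''.join('#' if v else '.' for v in r_))
```

```text
155 #############.........#......#....................
156 ##############........#.....##....................
157 ##############........#.....##....................
158 .##############......##.....##....................
159 .##############......#.....##.....................
160 ..#############......#.....##.....................
161 ..#############.....##.....##.....................
162 ...############.....##.....#......................
163 ...############.....#.....##......................
164 ....###########....##.....##......................
165 ....##########.....##.....##......................
166 .....#########.....#.....###......................
167 .....#########.....#.....##.......................
168 ......#######.....##.....##.......................
169 ......######......#......##.......................
170 .......####.......#.....###.......................
171 .......####......##.....##........................
172 ........###......##.....##........................
173 ........####.....#.....###........................
174 .........##.....##.....##.........................

[... 2049 characters left out ...]
..##.........############.......#.######
213 .....#......##.........################......#..#.
214 ....##.....###...#.#....#################........#
215 ....##.....#######........########################
216 ....#......#######........########################
217 ...##.....######.........#########################
218 ...##.....####.........###########################
219 ...#......###.........############################
220 ..##.....####.......##############################
221 ..##.....####.....################################
222 ..#......###....###############################...
223 ..#.....####..#################################...
224 .##.....####..##################################..
```

```bash
cat > fit.py <<'E'
from g import *
from scipy.optimize import least_squares
def fit(h,tcp):
    def pos(x,rr,z=.003):
        t,s,l=x;e=r(t-s)@[0,-1];return np.r_[toR(P(t)+(rr*np.cos(l)-z*np.sin(l))*e),.059+rr*np.sin(l)+z*np.cos(l)]
    def f(x):
        v=[(proj('scene',pos(x,rr))-[.38,.18]-h[rr])/.5 for rr in h];v.append((pos(x,.235)[:2]-tcp)/.003);return np.concatenate(v)
    q=least_squares(f,[.65,1.75,.2]);x=q.x;print('theta,s,l',x,'res',q.fun.round(1))
    h3=pos(x,.15,0);print('hole3',h3,'pin',toR([-.075,-.0138]),'z over pin top',h3[2]-.074)
    print('knob',pos(x,.235),'drop target',pos([*solve(np.array([-.075,-.0138])),0],.235));return x
if __name__=='__main__':
    fit({.12:(295.7,197),.15:(307,197.5),.18:(318.3,197.7)},status.observe()['position'][:2])
E
python3 fit.py
```

```text
theta,s,l [0.65375821 1.76219883 0.21846644] res [-0.4 -0.2 -0.2 -0.3  0.3  0.3 -0.7 -0.2]
hole3 [ 0.61028317 -0.05819628  0.09150992] pin [ 0.61079242 -0.05907574] z over pin top 0.01750991560290513
knob [ 0.53520897 -0.09198977  0.11286089] drop target [ 0.53334424 -0.09410115  0.062     ]
```

Emit:
apply_moves([
  [1, -0.02, -0.03, -0.4, 0],
  [1, -0.04, -0.06, -0.9, 0],
  [1, -0.04, -0.06, -0.9, 0],
  [1, -0.04, -0.06, -0.9, 0],
])

```text
time_s: 17.5
position: [0.5371, -0.0927, 0.0845]
ee_rot: [-180.0, 0.0, 24.3]
force: [-1.4, -2.3, -0.0]
finger_gap: 0.0268
gripper_force: 60.0
```

Run:
```python
from holes import *
m=holes();
for r_ in m[15:40,5:75]:print(''.join('#' if v else '.' for v in r_))
o=status.observe();print(o['position'],o['force'])
```

```text
blob [289.9 195.8] 19
blob [311.4 198.6] 7
blob [317.3 201.3] 22
blob [324.2 200.8] 5
blob [329.2 201.2] 4
blob [343.2 203.8] 13
blob [311.4 203.2] 10
blob [334. 204.] 5
blob [321.6 204.2] 5
blob [325.5 205. ] 4
...............................................................###....
##.............................................................###....
........#.......................................................#.....
..##.....#########....................................................
......#......###############..........................................
...........#.####........#.###########........................###.....
.#....#...##....#.......####...####.############..............##.....#
.##..#..###.....#....###........#.########################............
........###.....######..........###...##....####################......
...............#.#.###.....####.##.....##..#####..#.############.....#
###.........#..............####.##.....##.####....###.###.########...#
###########.............#....#..##.....######......##....#...#########
........##############..............
[... 262 characters left out ...]
................................#################.######
........................................................############.#
................................................................######
......................................................................
......................................................................
......................................................................
................................##....................................
......................................................................
......................................................................
[ 0.53731019 -0.09277401  0.08473563] [-0.85395059 -1.98188647 -0.66865407]
```

Run:
```python
from fit import *
fit({.18:(317.3,201.3),.15:(306,200.2)},status.observe()['position'][:2])
```

```text
theta,s,l [0.69644025 1.8038131  0.11140967] res [ 0.4  0.1 -0.3 -0.1  0.1  0.1]
hole3 [ 0.61427366 -0.05793596  0.0756769 ] pin [ 0.61079242 -0.05907574] z over pin top 0.0016769010902476233
knob [ 0.53758583 -0.09255433  0.08810855] drop target [ 0.53334424 -0.09410115  0.062     ]
```

Emit:
apply_moves([
  [1, -0.12, -0.05, 0, 0],
  [1, -0.12, -0.05, 0, 0],
  [1, -0.13, -0.05, -0.2, 0],
  [1, -0.14, -0.06, -0.4, 0],
  [1, -0.15, -0.06, -0.5, 0],
])

```text
time_s: 18.18
position: [0.5335, -0.0943, 0.0718]
ee_rot: [-180.0, 0.0, 24.3]
force: [-2.3, -3.0, -1.4]
finger_gap: 0.027
gripper_force: 60.1
```

Run:
```python
from holes import *
m=holes();
for r_ in m[15:40,5:75]:print(''.join('#' if v else '.' for v in r_))
o=status.observe();print(o['position'],o['force'])
```

```text
blob [289.6 197.1] 14
blob [301.2 198.8] 14
blob [343.  198.8] 4
blob [306.7 201.7] 22
blob [313.4 200.6] 9
blob [317.2 203.9] 36
blob [329.4 204.1] 13
blob [346.3 205.7] 3
blob [335.3 207.2] 6
blob [321.5 207. ] 4
blob [326.5 207.3] 6
blob [343.6 208.2] 5
................................................................####..
................................................................####..
.####.#.........................................................####..
................................................................###...
...#....########................................................###...
..............#.########.........................................##...
.....#.#..#.#####..##.##########.................................##...
..##.......##...#.......######.########...............................
.#.#.....###.....#....#######.....##.##########.................#.....
..........#......#######....###....####################........###....
................#######.....#....##.....#......##################.....
##..........#.#......##......######.....###.########.#########
[... 307 characters left out ...]
.................############...################.###.###
.....................................#############....#....#####...###
..............................................##########..#..#.##..###
.....................................................#################
............................................................##########
...................................................................###
................................##....................................
......................................................................
......................................................................
[ 0.53337227 -0.09423409  0.07155807] [-2.52920992 -2.29140583 -1.11682021]
```

Emit:
apply_moves([
  [1, 0, 0, -0.25, 0],
  [1, 0, 0, -0.5, 0],
  [1, 0, 0, -0.6, 0],
  [1, 0, 0, -0.7, 0],
])

```text
time_s: 18.73
position: [0.5312, -0.0942, 0.0539]
ee_rot: [-179.9, 0.2, 24.4]
force: [-6.2, -3.3, 2.7]
finger_gap: 0.0267
gripper_force: 60.6
```

Run:
```python
from holes import *
m=holes();
o=status.observe();print(o['position'],o['force'],o['wrist_torque'])
x=[*solve(np.array([-.075,-.0138]))]
for rr in(.09,.12,.15,.18):
  q=toR(P(x[0])+rr*(r(x[0]-x[1])@[0,-1]));print(rr,proj('scene',[*q,.062])-[.38,.18])
```

```text
blob [344. 175.] 5
blob [343.3 203.7] 3
blob [344.7 211.1] 15
blob [331.3 211.5] 13
[ 0.53118678 -0.09421685  0.05359549] [-4.60608194 -3.60085236 -0.25845734] [-0.55066136  0.47397166  0.06858149]
0.09 [284.56662091 200.2706893 ]
0.12 [296.02119337 202.17626011]
0.15 [307.53532081 204.09173842]
0.18 [319.10946888 206.0172017 ]
```

```bash
cat > pr.py <<'E'
from g import *
A=optics.capture('scene')["pixels"].astype(int)
for ch in ('sat','gray'):
    M=A[:,:,0]-A[:,:,2] if ch=='sat' else A.sum(2)//3
    print(ch,'cols 278-327')
    for v in range(193,214):print(v,' '.join('%3d'%k for k in M[v,278:328]))
E
python3 pr.py
```

```text
sat cols 278-327
193  80  75  87  85  96  93  94  92  91  91  89  86  85  85  84  87  90  88  89  90  89  88  89  87  88  88  86  87  88  91  91  90  89  88  88  89  91  93  91  91  91  90  93  93  95  93  92  91  90  89
194   3   8  44  44  64  71  71  80  89  87  91  90  86  87  90  93  91  90  91  88  89  87  87  88  88  87  86  90  90  91  89  88  87  86  88  90  91  91  90  91  91  93  94  93  92  92  91  93  92  93
195 -10 -12 -13 -16 -14   4   5  29  45  42  59  67  66  79  86  88  97  96  94  93  90  88  88  89  88  86  89  90  92  89  87  87  87  88  91  91  90  91  90  89  92  93  95  92  92  91  93  91  93  92
196  -8  -8  -7  -8  -9 -10 -13 -13 -13 -15 -16   1   6  29  45  46  68  72  72  90  86  94  94  92  91  93  92  92  91  89  87  88  93  94  92  91  91  91  89  90  93  94  93  90  92  91  92  94  93  92
197  -7  -7  -7  -7  -9 -12 -13  -9  -8  -8  -8  -8 -10 -11 -13 -17 -15   3   9  46  46  67  71  69  81  88  89  96  95  95  92  96  92  73  88  97  94  91  91  92  93  92  91  93  93  91  94  94  91  90
198  -6  -6  -8  -8   0  10  17  -5 -11  -7  -6  -7  -7  -6  -7
[... 6802 characters left out ...]
 108 107  96  87  66  63  68  67  69  71  71  72  75  75  76  76  76  75  76  75  74  74
211  91  92  91  91  92  91  92  94  94  89  89  93  97  94  89  88  88  90  94  98 122 155 143 123  93 117 145 151 149 150 153 116  81  81  81  75  69  70  66  64  69  65  69  71  72  74  74  76  75  76
212  91  90  91  92  91  92  93  94  90  90  94  95  93  91  88  87  91  94  96 105 145 145 139  83  57  70 128 146 144 147 132  83  95  99  98  96  91  87  80  78  80  75  71  71  63  65  64  66  68  71
213  90  91  93  91  93  93  94  91  89  93  95  93  89  88  88  89  95  96  96 103 138 140 149 117  82  82 132 145 146 126  82  93  95  95  94  93  91  90  92  96  99  99  91  88  76  77  73  69  70  66
```

Emit:
apply_moves([
  [0.2, 0, 0, 0, 0],
  [0, 0, 0, 0, 0],
  [-0.3, 0, 0, 0, 0],
  [-0.3, 0, 0, 0, 0],
  [-0.3, 0, 0, 1, 0],
  [-0.3, 0, 0, 2.5, 0],
  [-0.3, 0, 0, 4, 0],
  [-0.3, -1, 0, 5, 0],
  [-0.3, -2, 0, 5, 0],
  [-0.3, -2, 0, 5, 0],
])

```text
time_s: 20.08
position: [0.4819, -0.0939, 0.1801]
ee_rot: [-180.0, 0.0, 24.3]
force: [0.8, -0.3, 0.1]
finger_gap: 0.0553
gripper_force: 0.0
```

```bash
python3 pr.py | sed -n '24,45p'
```

```text
193  94  88  85  85  85  85  88  88  87  89  86  81  82  82  82  85  87  88  90  90  89  87  87  87  87  85  83  85  87  90  90  86  86  87  87  88  88  88  90  90  90  88  90  93  92  92  89  89  90  91
194  74  77  80  81  84  85  87  88  89  86  82  82  81  82  86  87  87  89  89  88  87  87  87  86  87  83  84  86  90  88  87  87  87  88  88  90  91  89  90  89  88  91  92  92  91  90  90  89  89  92
195  69  69  69  68  70  74  73  77  80  78  83  81  80  84  87  88  91  90  89  88  88  86  87  86  84  85  87  90  89  87  86  85  87  87  90  91  90  89  89  88  90  92  92  91  91  90  89  90  92  92
196  70  70  71  70  71  70  69  69  68  68  69  72  75  77  80  82  89  86  87  86  86  89  89  86  85  87  90  90  88  85  86  85  87  88  88  89  90  90  89  89  91  92  92  89  89  90  90  92  93  90
197  70  72  72  72  72  71  69  69  70  71  71  71  70  67  68  69  68  73  74  79  81  86  84  84  87  90  90  88  86  86  88  87  90 100  91  88  89  89  91  91  93  91  91  90  90  89  92  93  90  88
198  69  70  72  70  70  65  61  68  67  67  71  72  70  70  70  71  69  70  69 
[... 2483 characters left out ...]
 112  99  91  93  59  68  62  63  62  64  66  66  68  70  71  72  71  70  70  70  71  71
211  85  86  84  86  86  86  85  88  87  84  85  87  90  87  84  82  83  85  89  91 114 145 134 115  86 108 135 141 139 140 146 126  75  85  76  75  69  66  64  62  60  66  62  64  64  67  70  69  69  70
212  85  84  85  87  86  85  87  86  84  83  87  90  88  84  83  82  84  88  90  99 136 136 129  77  52  66 120 138 134 138 123  76  88  91  91  90  89  82  81  77  75  76  71  63  64  60  64  63  60  64
213  83  86  86  86  86  87  87  85  84  88  90  88  84  82  82  86  87  91  90  97 130 132 140 109  79  77 124 136 137 118  77  87  89  89  88  88  85  84  85  87  91  94  92  85  80  74  72  74  70  65
```

Emit:
apply_moves([
  [-0.3, 0, 0, 0, 0],
  [-0.3, 0, 0, 0, 0],
  [-0.3, 0, 0, 0, 0],
  [-0.3, 0, 0, 0, 0],
  [-0.3, 0, 0, 0, 0],
  [-0.3, 0, 0, 0, 0],
  [-0.3, 0, 0, 0, 0],
  [-0.3, 0, 0, 0, 0],
])

```text
time_s: 21.12
position: [0.4835, -0.0942, 0.1797]
ee_rot: [180.0, -0.0, 24.4]
force: [-0.1, 0.1, 0.3]
finger_gap: 0.0558
gripper_force: 0.0
```

Run:
```python
from fit import *
o=status.observe();print(o['position'],o['force'],o['finger_gap'])
A=optics.capture('scene')["pixels"].astype(int)
M=A[:,:,0]-A[:,:,2]
h={}
for rr,(u,v) in {.09:(283.5,200.3),.12:(295.3,202.5),.18:(318.3,206.7)}.items():
  W=np.clip(M[int(v)-4:int(v)+5,int(u)-4:int(u)+6],20,None)-20
  yy,xx=np.mgrid[int(v)-4:int(v)+5,int(u)-4:int(u)+6];
  h[rr]=((W*xx).sum()/W.sum(),(W*yy).sum()/W.sum())
print(h);print('pin hole max gray',A.sum(2)[199:208,302:312].max()//3)
x=fit(h,toR([-.15,-.053])) 
B=optics.capture('top');c=cv2.imread('pics/t1.png')[:,:,::-1].astype(int);s=cv2.imread('pics/s1.png')[:,:,::-1].astype(int)
for n,bx in(('tin',(390,125,430,180)),('pot',(260,285,305,332)),('mallet',(215,338,268,392)),('hammer',(430,130,520,182))):
  print(n,np.abs(A-s).max(2)[bx[1]:bx[3],bx[0]:bx[2]].mean().round(1))
```

```text
[ 0.48346326 -0.09423699  0.17973149] [-0.11702343  0.12545815  0.2600959 ] 0.05578534528406881
{0.09: (np.float64(284.9987980769231), np.float64(200.59375)), 0.12: (np.float64(296.45235487404165), np.float64(202.47316538882805)), 0.18: (np.float64(319.4443194600675), np.float64(206.41282339707536))}
pin hole max gray 154
theta,s,l [ 0.67383771  1.77291008 -0.02073695] res [-0.1 -0.1 -0.1  0.   0.1  0.1 -0.3 -0.2]
hole3 [ 0.61062906 -0.06025892  0.05588968] pin [ 0.61079242 -0.05907574] z over pin top -0.018110319928436203
knob [ 0.53341    -0.09589159  0.05712652] drop target [ 0.53334424 -0.09410115  0.062     ]
tin 13.3
pot 5.0
mallet 4.5
hammer 5.7
```

```bash
python3 -c "
from bench import workorder;print(workorder.finish_job())"
```

```text
the job is handed in; nothing more can be done
None
```

The window is open and the stay's third hole is down over the pin with the bar level; a second after I let go it had not moved. I checked this by image measurement, not by eye. The pot, mallet and hammer had not moved. The tin I could not confirm, because the image around it had changed (probably the arm in view), though my planned path kept clear of it. I took hold of the stay low, by the bar under the knob, because the fingers closed on nothing at knob height. The job is handed in; the call returned no verdict.

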